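# Reload the polishing rack in reverse order

### The arm

A 6-joint arm with a two-finger parallel gripper is mounted at the origin on a cart in front of the work surface, level with it; the furniture and walls round the work are solid. World frame = base frame: x ahead of the robot, y to its left, z up, the work surface at z = 0. Lengths are in m, angles in rad, forces in N, time in s.
With the tool pointing down it reaches from about 0.35 to 0.775 m from the base axis. Payload 7.3 kg.
Tool frame: the origin (TCP) lies at the very end of the fingers, on their centre line; the grasp point (between the pads) lies 19 mm behind it; z points along the fingers, y is the direction in which the jaws open and shut (so a half turn about z gives the same grasp; the last joint's range is limited). The gripper opens to 92 mm and grips with 3 to 60 N. Pads are 19 mm wide; open, the fingers measure 130 mm over their backs; the gripper's body (75 mm by 190 mm) begins 47 mm behind the grasp point.
Start: joints at [0.954, 0.342, 1.524, -0, 1.275, -0.146], TCP at [0.238, 0.468, 0.227] pointing down, gripper open.
Joint ranges: [-2.53, 2.53], [-0.77, 2.02], [0.04, 2.7], [-1, 4.14], [0.28, 2.66], [-3.11, 3.11]. Speed limits (rad/s): [2.57, 2.57, 3.14, 3.14, 3.14, 3.14].

### API

Orientations are given as [roll, pitch, yaw] about the fixed x, y, z axes, in that order (R = Rz(yaw) Ry(pitch) Rx(roll)).
In Python, from cell import robot gives the robot as it stands.
- The arm moves only by the tool apply_moves, never from a script. Its argument "plan" is a list of rows, each an object of numbers: "tx", "ty", "tz": the shift along the tool's x, y, z in m; "yaw": the turn about the tool's z in rad; "grip": the opening, from -1 (shut) to 1 (fully open), so that 0 is half open. In form: [{"tx": .., "ty": .., "tz": .., "yaw": .., "grip": ..}, ...]. A call has 1 to 8 rows; each row is the pose to reach, as a shift and turn from the pose commanded when the call began, along the tool's axes at that moment; what a row does not reach only later rows make up. A row lasts 1/8 s, in which the tool goes at most 62.5 mm and 10.7 degrees, less where a joint would pass 70% of its speed; a pose out of reach is approached as far as the arm can. A call with a gripper value outside its range is refused whole. The fingers move at their own pace and stop on an object; "force" is the grip in N (left out, the last holds). Time passes only in rows, so rows that repeat a pose let the fingers close. It gives the time, the measured TCP pose, the force and the opening at its end, in the units of the state.
- robot.observe(): the state, without advancing time (a new reading comes with each control period).
- robot.read_camera(name): name is "scene" or "top"; returns (picture, depth): 400x640x3 uint8, red, green, blue; 400x640 float32, m along the optical axis (not along the pixel's ray), 0 where there is no reading.
- robot.get_calibration(name): a dict with "camera_matrix" (3x3 intrinsics, pixels), "R" (3x3) and "t" (3): a world point X has camera coordinates R X + t. Camera axes: x right, y down, z forward; pixel columns grow to the right and rows downward; lengths in m; the calibration is good to about 2 mm. A picture is of the moment at which its call begins. get_calibration takes no time and is no camera call.
- robot.hand_in(): hands the job in, once; it reports no verdict.
Trained networks look in the newest picture that a camera, given by its name, has taken for a name from the list of things; names that differ only in an ending like _2 or _b are one class to them, and where a whole thing is asked for, a point or a joint stands for the part that bears it (a point fixed in the world has none). Each returns a list of dicts, best first, with "confidence" (0 to 1); they miss things now and then, are a little off and sometimes report something else, mostly with a low value. They report only what shows in the picture. A call takes as long as a camera call. They do not tell look-alikes from the thing itself.
- robot.outline_of(label, camera): "region" (400x640 bool, what is visible of it) and "pixel" ([row, column] in pixels, amid what is visible of it).
- robot.tip_of(label, camera): "pixel" ([row, column] in pixels: a listed point, or the origin of a listed thing).
The state is a dict: "time": time; "qpos": joint angles; "qvel": joint speeds; "joint_efforts": joint torques, N m; "tool_pos": TCP position; "tool_rot": TCP orientation; "contact_force": force on the tool from outside, world axes, zero at the start; "torque": the same for the moment, N m; "opening": finger opening in m.
Only numpy, scipy, OpenCV 4.12 (cv2) and the standard library are available. Lean on these libraries where they do the work, as an engineer would, in place of code of your own. Each camera call takes 0.05 s, during which the arm holds its last target.

### The job

Move the row of four bars from the blue storage rack to the empty wooden rack, one bar to a bay, in reverse order: the bar that starts leftmost (seen from the robot) goes to the rightmost bay, the second from the left to the second from the right, and so on. Set each bar down flat and upright, lengthwise along its bay as it lay before and centred in the bay both ways (either end may point to the front).

Things in the scene. Friction and masses are not known exactly. Their poses are not given: they have to be found in the camera images.
- bar_red_center (a point): centre, half-way up, of a dark red polishing bar with a white paper wrapper on one end, 108 long, 35 wide (narrower at the top), 32 high mm, loose, 150 g give or take 30 %. Its own x axis runs along its length, z up. It starts lying flat in one bay of the storage rack, lengthwise in the bay; grip it across its width
- bar_brown_center (a point): centre, half-way up, of a tan-brown polishing bar with a white paper wrapper on one end, 102 long, 40 wide (narrower at the top), 33 high mm, loose, 150 g give or take 30 %. Its own x axis runs along its length, z up. It starts lying flat in one bay of the storage rack, lengthwise in the bay; grip it across its width
- bar_grey_center (a point): centre, half-way up, of a plain dark grey soldering block, 120 long, 50 wide, 22 high mm, loose, 150 g give or take 30 %. Its own y axis runs along its length, z up. It starts lying flat in one bay of the storage rack, lengthwise in the bay; grip it across its width
- bar_green_center (a point): centre, half-way up, of a short dark green block of hard wax, 53 long, 37 wide, 24 high mm, loose, 150 g give or take 30 %. Its own y axis runs along its length, z up. It starts lying flat in one bay of the storage rack, lengthwise in the bay; grip it across its width
- tag_red: dark red tag, 11x40x2 mm, fixed on the front lip of the storage rack: it marks the bay in which the red bar or block starts. Origin at the middle of its underside, 70 mm in front of (-x of the rack) the middle of that bay. It stays where it is
- tag_brown: tan-brown tag, 11x40x2 mm, fixed on the front lip of the storage rack: it marks the bay in which the brown bar or block starts. Origin at the middle of its underside, 70 mm in front of (-x of the rack) the middle of that bay. It stays where it is
- tag_grey: plain grey tag, 11x40x2 mm, fixed on the front lip of the storage rack: it marks the bay in which the grey bar or block starts. Origin at the middle of its underside, 70 mm in front of (-x of the rack) the middle of that bay. It stays where it is
- tag_green: dark green tag, 11x40x2 mm, fixed on the front lip of the storage rack: it marks the bay in which the green bar or block starts. Origin at the middle of its underside, 70 mm in front of (-x of the rack) the middle of that bay. It stays where it is
- storage_rack: blue rack with metal rails and coloured tags, where the bars start; fixed, 140x320 mm. Floor 22 mm above the bench; four bays, centres at x = 0, y = +117, +39, -39, -117 mm in its frame, each 74 mm wide and 124 long (x), parted and ended by rails 4 mm wide, 4 mm above the floor; 16 mm plain lip in front (-x). Origin on the bench under the middle of the bays; x away from the robot, y left along the row, z up
- bench_rack: light wooden rack, dark rails, empty at first, behind or in front of the blue one; fixed, 140x320 mm. Floor 22 mm above the bench; four bays, centres at x = 0, y = +117, +39, -39, -117 mm in its frame, each 74 mm wide and 124 long (x), parted and ended by rails 4 mm wide, 4 mm above the floor; 16 mm plain lip in front (-x). Origin on the bench under the middle of the bays; x away from the robot, y left along the row, z up
Things that resemble listed ones, but are neither listed nor needed, are in the scene too. What is shaped like the part that bears bar_grey_center but orange is not meant.

How it is judged:
At the end, for the whole second after the job is handed in: Every bar rests flat (tilt < 0.12 rad, height within 4 mm) and still on the wooden rack's floor in the bay mirroring, left to right, its start bay (its tag's); centre within 12 mm of the bay's centre across and 15 mm along, length within 0.2 rad of the bay's direction (x of bar_red_center in the frame of bench_rack between -0.015 and 0.015 m and z of bar_red_center in the frame of bench_rack between 0.034 and 0.042 m and angle between each of bar_red_center, bar_brown_center, bar_grey_center, bar_green_center's own z axis and vertical below 0.12 rad and angle between the x axis of each of bar_red_center, bar_brown_center and the x axis of bench_rack, either way round below 0.2 rad and linear speed of each of bar_red, bar_brown, bar_grey, bar_green below 0.02 m/s and ((y of tag_red in the frame of storage_rack between -0.137 and -0.097 m and y of bar_red_center in the frame of bench_rack between 0.105 and 0.129 m) or (y of tag_red in the frame of storage_rack between -0.059 and -0.019 m and y of bar_red_center in the frame of bench_rack between 0.027 and 0.051 m) or (y of tag_red in the frame of storage_rack between 0.019 and 0.059 m and y of bar_red_center in the frame of bench_rack between -0.051 and -0.027 m) or (y of tag_red in the frame of storage_rack between 0.097 and 0.137 m and y of bar_red_center in the frame of bench_rack between -0.129 and -0.105 m)) and x of bar_brown_center in the frame of bench_rack between -0.015 and 0.015 m and z of bar_brown_center in the frame of bench_rack between 0.0345 and 0.0425 m and ((y of tag_brown in the frame of storage_rack between -0.137 and -0.097 m and y of bar_brown_center in the frame of bench_rack between 0.105 and 0.129 m) or (y of tag_brown in the frame of storage_rack between -0.059 and -0.019 m and y of bar_brown_center in the frame of bench_rack between 0.027 and 0.051 m) or (y of tag_brown in the frame of storage_rack between 0.019 and 0.059 m and y of bar_brown_center in the frame of bench_rack between -0.051 and -0.027 m) or (y of tag_brown in the frame of storage_rack between 0.097 and 0.137 m and y of bar_brown_center in the frame of bench_rack between -0.129 and -0.105 m)) and x of bar_grey_center in the frame of bench_rack between -0.015 and 0.015 m and z of bar_grey_center in the frame of bench_rack between 0.029 and 0.037 m and angle between the y axis of each of bar_grey_center, bar_green_center and the x axis of bench_rack, either way round below 0.2 rad and ((y of tag_grey in the frame of storage_rack between -0.137 and -0.097 m and y of bar_grey_center in the frame of bench_rack between 0.105 and 0.129 m) or (y of tag_grey in the frame of storage_rack between -0.059 and -0.019 m and y of bar_grey_center in the frame of bench_rack between 0.027 and 0.051 m) or (y of tag_grey in the frame of storage_rack between 0.019 and 0.059 m and y of bar_grey_center in the frame of bench_rack between -0.051 and -0.027 m) or (y of tag_grey in the frame of storage_rack between 0.097 and 0.137 m and y of bar_grey_center in the frame of bench_rack between -0.129 and -0.105 m)) and x of bar_green_center in the frame of bench_rack between -0.015 and 0.015 m and z of bar_green_center in the frame of bench_rack between 0.03 and 0.038 m and ((y of tag_green in the frame of storage_rack between -0.137 and -0.097 m and y of bar_green_center in the frame of bench_rack between 0.105 and 0.129 m) or (y of tag_green in the frame of storage_rack between -0.059 and -0.019 m and y of bar_green_center in the frame of bench_rack between 0.027 and 0.051 m) or (y of tag_green in the frame of storage_rack between 0.019 and 0.059 m and y of bar_green_center in the frame of bench_rack between -0.051 and -0.027 m) or (y of tag_green in the frame of storage_rack between 0.097 and 0.137 m and y of bar_green_center in the frame of bench_rack between -0.129 and -0.105 m))); the robot touches nothing.
It also fails if it takes over 83 s, if anything falls off the work surface, if the arm or the gripper's body presses on something with over 40 N, if the wrist force passes 120 N, or if a joint passes its speed limit or range.

## Working session

There is one attempt and no reset: what is moved stays moved. The work goes in short steps, Python scripts to look and compute and a tool call to move; the robot and the scene stay as the last step left them, time stands still between calls to the robot, and variables do not carry over. Pictures are saved under pics/ and viewed, and the job is handed in when it is done.

Besides the shell and the picture viewer there is one more tool, called after ">>>" as name(argument=value, ...), one argument or row to a line, values as JSON. apply_moves: Moves the arm, as the interface text tells. Its arguments: {"type":"object","properties":{"plan":{"type":"array","items":{"type":"object","properties":{"tx":{"type":"number"},"ty":{"type":"number"},"tz":{"type":"number"},"yaw":{"type":"number"},"grip":{"type":"number"}}}},"force":{"type":"number"}},"required":["plan"]}

```bash
ls; mkdir -p pics; python3 - <<'E'
from cell import robot
import cv2,numpy as np
print(robot.observe())
for n in("top","scene"):
    p,d=robot.read_camera(n); cv2.imwrite(f"pics/{n}0.png",p[:,:,::-1]); np.savez(f"{n}0.npz",p=p,d=d)
    print(robot.get_calibration(n))
E
```

```text
pics
{'time': 0.0, 'qpos': array([ 9.53989234e-01,  3.42713648e-01,  1.52500436e+00,  2.32081265e-05,
        1.27541293e+00, -1.46002094e-01]), 'qvel': array([-0.00092597,  0.00129163,  0.00148464, -0.00162698, -0.00230996,
       -0.00115047]), 'joint_efforts': array([-1.45336493e-03, -4.31239522e+01, -2.44216633e+01,  7.17455777e-02,
        5.59667917e-02, -8.70640656e-05]), 'tool_pos': array([0.23787994, 0.4675606 , 0.2260541 ]), 'tool_rot': array([-3.14007397e+00, -2.45751873e-04,  2.67078070e+00]), 'contact_force': array([-0.10064871, -0.37535482,  0.50743186]), 'torque': array([-0.0238382 ,  0.01030442, -0.02511046]), 'opening': 0.09222872861895179}
{'camera_matrix': array([[519.15103059,   0.        , 317.04992217],
       [  0.        , 519.15103059, 199.45088049],
       [  0.        ,   0.        ,   1.        ]]), 'R': array([[-0.01700357, -0.99958612, -0.0232051 ],
       [-0.98535063,  0.02069122, -0.16928084],
       [ 0.16969092,  0.01998678, -0.98529464]]), 't': array([0.22623297, 0.49442657, 1.18080121])}
{'camera_matrix': array([[389.62906212,   0.        , 314.06935779],
       [  0.        , 389.62906212, 204.9538513 ],
       [  0.        ,   0.        ,   1.        ]]), 'R': array([[ 0.6926742 , -0.72120941,  0.00771038],
       [-0.43925667, -0.43030797, -0.78859916],
       [ 0.57206296,  0.54285545, -0.61485927]]), 't': array([-0.20236264,  0.35178712,  0.61836286])}
```

View pics/top0.png

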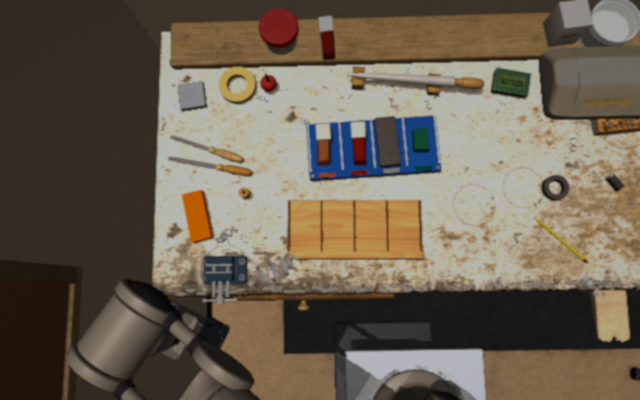

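View pics/scene0.png

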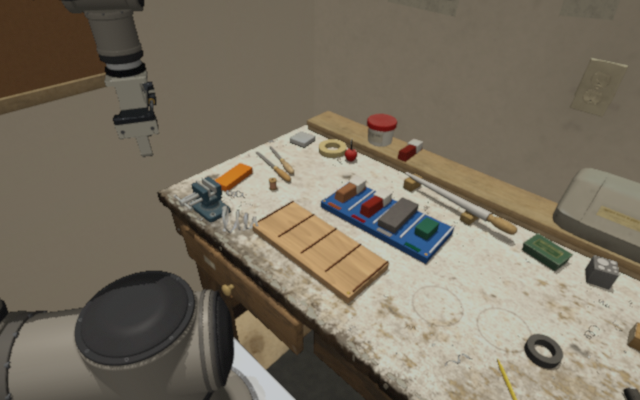

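```bash
cat > h.py <<'E'
import numpy as np,cv2
from cell import robot
def pts(d,n):
    c=robot.get_calibration(n);K=c["camera_matrix"];v,u=np.mgrid[:d.shape[0],:d.shape[1]]
    P=np.stack([(u-K[0,2])/K[0,0]*d,(v-K[1,2])/K[1,1]*d,d],-1)
    return (P-c["t"])@c["R"]
def proj(X,n):
    c=robot.get_calibration(n);Y=np.asarray(X)@c["R"].T+c["t"];q=Y@c["camera_matrix"].T
    return q[...,:2]/q[...,2:]
def ortho(p,n,z,x0,x1,y0,y1,s=0.001):
    # rows: x descending, cols: y descending
    xs=np.arange(x1,x0,-s);ys=np.arange(y1,y0,-s)
    X=np.stack(np.broadcast_arrays(xs[:,None],ys[None,:],z),-1)
    m=proj(X,n).astype(np.float32)
    return cv2.remap(p,m[...,0],m[...,1],cv2.INTER_LINEAR)
E
python3 - <<'E'
from h import *
f=np.load("top0.npz");p,d=f["p"],f["d"]
W=pts(d,"top")
for u,v in[(325,145),(358,145),(387,140),(420,140),(310,230),(400,230),(250,280),(460,150),(340,120),(340,165)]: print(u,v,W[v,u].round(3))
A=W[205:255,295:415].reshape(-1,3);print(np.median(A,0))
im=p[100:270,270:460,::-1];cv2.imwrite("pics/z0.png",cv2.resize(im,None,fx=4.2,fy=3.5,interpolation=cv2.INTER_CUBIC))
E
```

```text
325 145 [0.629 0.195 0.053]
358 145 [0.628 0.117 0.05 ]
387 140 [0.64  0.046 0.045]
420 140 [ 0.638 -0.032  0.045]
310 230 [0.43  0.235 0.017]
400 230 [0.425 0.021 0.018]
250 280 [ 0.314  0.382 -0.001]
460 150 [ 0.623 -0.138 -0.001]
340 120 [ 0.708  0.157 -0.002]
340 165 [0.587 0.16  0.019]
[0.42783585 0.12996094 0.02237241]
```

View pics/z0.png

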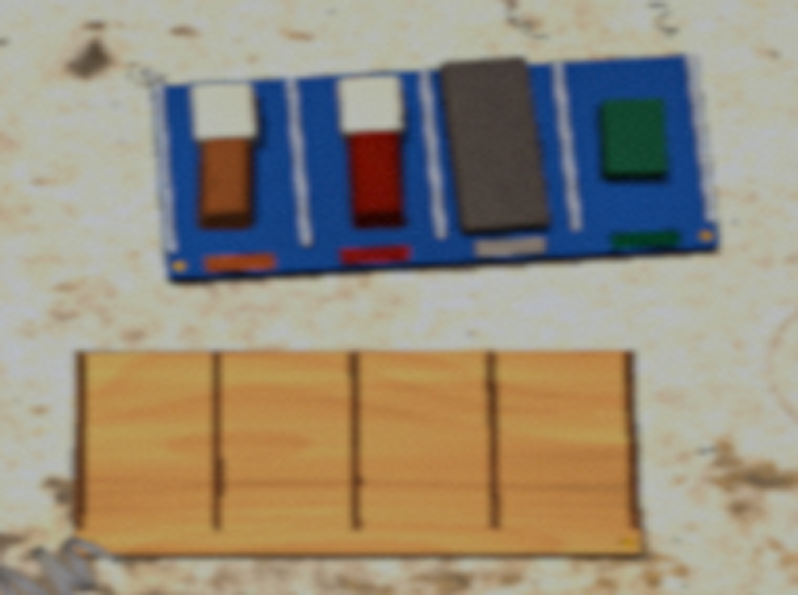

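```bash
python3 - <<'E'
from h import *
f=np.load("top0.npz");p,d=f["p"],f["d"]
W=pts(d,"top")
o=ortho(p,"top",0.022,.34,.72,-.1,.3,.0007)
cv2.imwrite("pics/o0.png",o[:,:,::-1])
hsv=cv2.cvtColor(o,cv2.COLOR_RGB2HSV)
for nm,m in [("blue",(hsv[...,0]>100)&(hsv[...,0]<125)&(hsv[...,1]>150)),("wood",(hsv[...,0]>10)&(hsv[...,0]<24)&(hsv[...,1]>105)&(hsv[...,2]>100))]:
    m=cv2.morphologyEx(m.astype(np.uint8),cv2.MORPH_CLOSE,np.ones((15,15)))
    m=cv2.morphologyEx(m,cv2.MORPH_OPEN,np.ones((25,25)))
    c=max(cv2.findContours(m,cv2.RETR_EXTERNAL,cv2.CHAIN_APPROX_NONE)[0],key=cv2.contourArea)
    r=cv2.minAreaRect(c)
    (cx,cy),(w,h),a=r
    b=cv2.boxPoints(r)
    print(nm,"ctr",.72-.0007*cy,.3-.0007*cx,"size",w*.0007,h*.0007,a)
    print([(round(.72-.0007*q[1],4),round(.3-.0007*q[0],4)) for q in b])
    cv2.polylines(o,[b.astype(int)],True,(255,0,255),1)
cv2.imwrite("pics/o0b.png",o[:,:,::-1])
E
```

```text
blue ctr 0.6336087783813477 -0.027719009399414074 size 0.13821311798095703 0.0906993148803711 88.48258972167969
[(np.float32(0.7015), np.float32(0.0194)), (np.float32(0.7039), np.float32(-0.0712)), (np.float32(0.5657), np.float32(-0.0749)), (np.float32(0.5633), np.float32(0.0158))]
wood ctr 0.42871816101074217 0.13033549194335936 size 0.32029605712890624 0.14121445770263671 1.2453643083572388
[(np.float32(0.3616), np.float32(0.292)), (np.float32(0.5028), np.float32(0.2889)), (np.float32(0.4958), np.float32(-0.0313)), (np.float32(0.3546), np.float32(-0.0282))]
```

View pics/o0b.png

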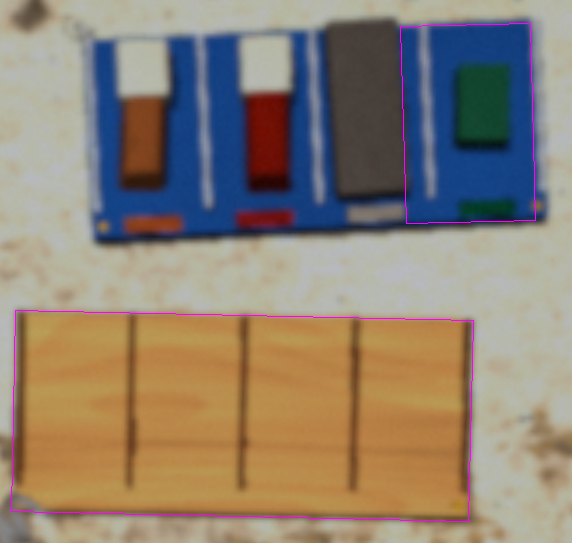

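```bash
python3 - <<'E'
from h import *
f=np.load("top0.npz");p,d=f["p"],f["d"]
W=pts(d,"top")
for nm,zt,box in [("brown",.0545,(312,336)),("red",.054,(347,371)),("grey",.044,(374,402)),("green",.046,(409,432))]:
    # per-column area of image
    P=W[112:172,box[0]:box[1]].reshape(-1,3)
    zz=P[:,2]; Q=P[(zz>.035)]
    hi=Q[Q[:,2]>np.median(Q[:,2])-.004]
    H,e=np.histogram(Q[:,2],bins=np.arange(.034,.062,.002));
    r=cv2.minAreaRect(hi[:,:2].astype(np.float32))
    print(nm,len(hi),"medz",np.median(hi[:,2]).round(4),"rect",np.round(r[0],4),np.round(r[1],4),round(r[2],1),"mean",hi[:,:2].mean(0).round(4),H)
# ortho at each top height for colour check
for nm,zt in [("54",.054),("45",.045)]:
    o=ortho(p,"top",zt,.54,.72,-.1,.25,.0005); cv2.imwrite(f"pics/t{nm}.png",o[:,:,::-1])
# depth-tilt check on bench
for x in(.33,.55):
  for y in(-.1,.05,.35):
    u,v=proj([x,y,0],"top").round().astype(int);print(x,y,np.median(W[v-2:v+3,u-2:u+3,2]).round(4))
E
```

```text
brown 456 medz 0.052 rect [0.4867 0.2033] [0.0338 0.3915] 88.8 mean [0.6314 0.1986] [  1   2  13  10   9  12  29  79 141 118  70  22   5]
red 475 medz 0.0513 rect [0.4868 0.1394] [0.0447 0.4038] 81.2 mean [0.6352 0.1151] [  6  11   3  10  15  20  60 111 134 124  42  16   1]
grey 968 medz 0.0441 rect [0.4898 0.0893] [0.0852 0.4402] 73.6 mean [0.6345 0.0465] [  7  11  57 153 315 283 153  44   6   0   0   0   0]
green 323 medz 0.0456 rect [0.4734 0.059 ] [0.0536 0.4492] 60.7 mean [ 0.636  -0.0313] [  2   8   6  20  58 112  85  39  13   2   0   0   0]
0.33 -0.1 0.0003
0.33 0.05 0.0004
0.33 0.35 0.0667
0.55 -0.1 0.0006
0.55 0.05 0.0006
0.55 0.35 0.0008
```

View pics/t54.png

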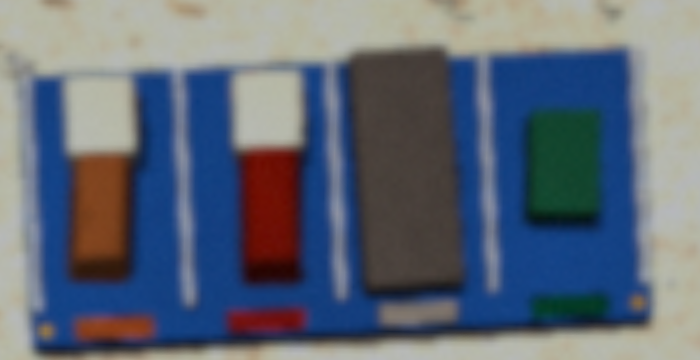

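View pics/t45.png

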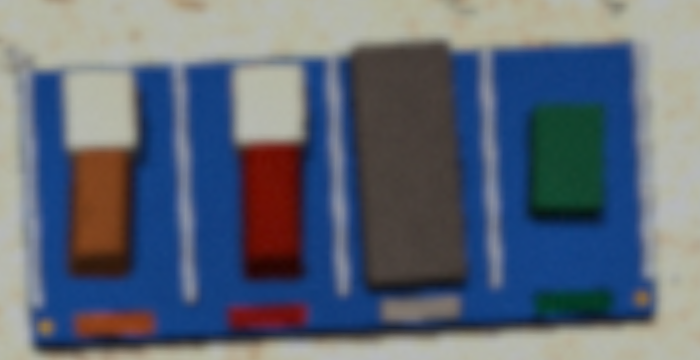

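```bash
cat >> h.py <<'E'
def calc(x,y,z,yaw,cmd=None):
    s=robot.observe();P=np.array(s["tool_pos"]) if cmd is None else np.array(cmd[:3]);from scipy.spatial.transform import Rotation as Ro
    R=Ro.from_euler("xyz",s["tool_rot"]).as_matrix()
    d=R.T@(np.array([x,y,z])-P); dy=-(yaw-s["tool_rot"][2]); dy=(dy+np.pi)%(2*np.pi)-np.pi
    print("from",P.round(4),"t",s["time"],"rot",np.round(s["tool_rot"],4),"-> tx ty tz yaw",d.round(4),round(dy,4))
def ray(pix,n,z):
    c=robot.get_calibration(n);v,u=pix;C=-c["R"].T@c["t"]
    q=c["R"].T@np.linalg.solve(c["camera_matrix"],[u,v,1]);return C+q*(z-C[2])/q[2]
E
python3 - <<'E'
from h import *
for n,z in(("red",.038),("brown",.0385),("grey",.033),("green",.034)):
    r=robot.tip_of(f"bar_{n}_center","top")
    print(n,[(round(q["confidence"],2),ray(q["pixel"],"top",z).round(4)) for q in r[:2]])
w=robot.tip_of("bench_rack","top");print([(q["confidence"],ray(q["pixel"],"top",0.0).round(4)) for q in w[:2]])
calc(.636,.1995,.15,np.pi)
E
```

```text
red []
brown [(0.66, array([0.627 , 0.205 , 0.0385])), (0.3, array([0.5645, 0.1189, 0.0385]))]
grey [(0.7, array([0.643 , 0.0518, 0.033 ])), (0.55, array([0.4688, 0.5037, 0.033 ]))]
green [(0.57, array([ 0.6358, -0.039 ,  0.034 ]))]
[(0.62, array([0.4413, 0.1387, 0.    ]))]
from [0.2381 0.4679 0.2266] t 0.35 rot [-3.1413e+00 -1.0000e-04  2.6708e+00] -> tx ty tz yaw [-0.4764 -0.0586  0.0766] -0.4708
```

>>> apply_moves(
  plan=[
    {"tx": -0.06, "ty": -0.007, "tz": 0, "yaw": -0.15, "grip": 0.3},
    {"tx": -0.12, "ty": -0.015, "tz": 0.0, "yaw": -0.3, "grip": 0.3},
    {"tx": -0.18, "ty": -0.022, "tz": 0.02, "yaw": -0.4708, "grip": 0.3},
    {"tx": -0.24, "ty": -0.03, "tz": 0.03, "yaw": -0.4708, "grip": 0.3},
    {"tx": -0.3, "ty": -0.037, "tz": 0.04, "yaw": -0.4708, "grip": 0.3},
    {"tx": -0.36, "ty": -0.044, "tz": 0.06, "yaw": -0.4708, "grip": 0.3},
    {"tx": -0.42, "ty": -0.052, "tz": 0.0766, "yaw": -0.4708, "grip": 0.3},
    {"tx": -0.4764, "ty": -0.0586, "tz": 0.0766, "yaw": -0.4708, "grip": 0.3},
  ],
  force=35,
)

```text
time: 1.35
tool_pos: [0.6368, 0.198, 0.1483]
tool_rot: [-3.141, -0.003, 3.141]
contact_force: [0.4, 0.4, 1.2]
opening: 0.0599
```

>>> apply_moves(
  plan=[
    {"tx": 0, "ty": 0, "tz": 0, "yaw": 0, "grip": 0.3},
    {"tx": 0, "ty": 0, "tz": 0, "yaw": 0, "grip": 0.3},
  ],
)

```text
time: 1.6
tool_pos: [0.6356, 0.1997, 0.1497]
tool_rot: [3.141, -0.001, 3.141]
contact_force: [0.3, -0.6, -0.0]
opening: 0.0596
```

```bash
python3 - <<'E'
from h import *
calc(.636,.1995,.030,np.pi); print(robot.observe()["opening"])
E
```

```text
from [0.6356 0.1997 0.1497] t 1.6 rot [ 3.1414e+00 -1.1000e-03  3.1411e+00] -> tx ty tz yaw [-0.0005 -0.0002  0.1197] -0.0004
0.05955394599810205
```

>>> apply_moves(
  plan=[
    {"tx": 0, "ty": 0, "tz": 0.06, "grip": 0.3},
    {"tx": 0, "ty": 0, "tz": 0.1, "grip": 0.3},
    {"tx": 0, "ty": 0, "tz": 0.119, "grip": 0.3},
    {"tx": 0, "ty": 0, "tz": 0.119, "grip": 0.3},
    {"tx": 0, "ty": 0, "tz": 0.119, "grip": 0.3},
    {"tx": 0, "ty": 0, "tz": 0.119, "grip": -0.6},
    {"tx": 0, "ty": 0, "tz": 0.119, "grip": -0.6},
    {"tx": 0, "ty": 0, "tz": 0.119, "grip": -0.6},
  ],
  force=35,
)

```text
schema error: expected keys tx, ty, tz, yaw, grip
```

>>> apply_moves(
  plan=[
    {"tz": 0, "grip": -0.6},
    {"tz": -0.01, "grip": -0.6},
    {"tz": -0.04, "grip": -0.6},
    {"tz": -0.08, "grip": -0.6},
    {"tz": -0.08, "grip": -0.6},
  ],
)

```text
schema error: expected keys tx, ty, tz, yaw, grip
```

```bash
python3 - <<'E'
from h import *
for n in("top","scene"):
    p,d=robot.read_camera(n)
    u,v=proj([.62,.17,.05],n).astype(int); b=p[max(0,v-70):v+70,max(0,u-90):u+90,::-1]
    cv2.imwrite(f"pics/g1{n}.png",cv2.resize(b,None,fx=4,fy=4))
calc(.434,.013,.12,np.pi); print(robot.observe()["opening"])
E
```

```text
from [0.6352 0.2006 0.1504] t 1.7 rot [ 3.1413e+00 -3.0000e-04 -3.1403e+00] -> tx ty tz yaw [ 0.2014 -0.1874  0.0304] 0.0013
0.059824277781459795
```

View pics/g1scene.png

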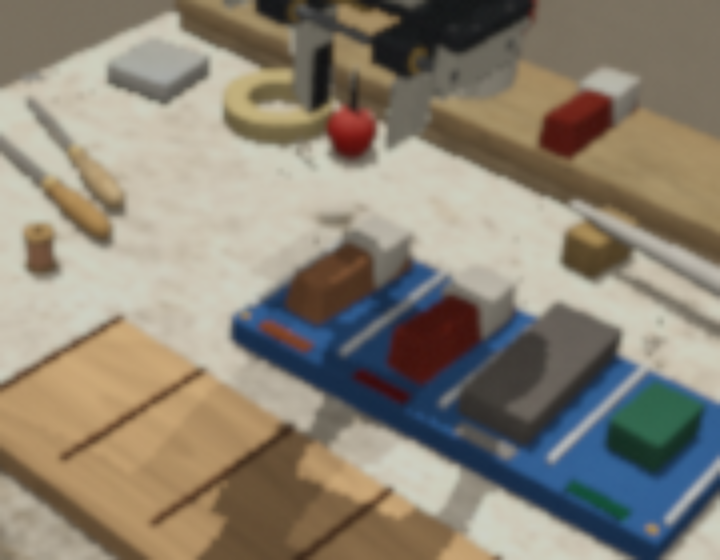

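>>> apply_moves(
  plan=[
    {"tx": 0.006, "ty": 0, "tz": 0.06, "yaw": 0, "grip": 0.3},
    {"tx": 0.006, "ty": 0, "tz": 0.1, "yaw": 0, "grip": 0.3},
    {"tx": 0.006, "ty": 0, "tz": 0.119, "yaw": 0, "grip": 0.3},
    {"tx": 0.006, "ty": 0, "tz": 0.119, "yaw": 0, "grip": 0.3},
    {"tx": 0.006, "ty": 0, "tz": 0.119, "yaw": 0, "grip": -0.6},
    {"tx": 0.006, "ty": 0, "tz": 0.119, "yaw": 0, "grip": -0.6},
    {"tx": 0.006, "ty": 0, "tz": 0.119, "yaw": 0, "grip": -0.6},
    {"tx": 0.006, "ty": 0, "tz": 0.119, "yaw": 0, "grip": -0.6},
  ],
  force=35,
)

```text
time: 2.7
tool_pos: [0.6306, 0.1995, 0.032]
tool_rot: [3.141, 0.001, 3.141]
contact_force: [-1.1, 0.3, 3.5]
opening: 0.0291
```

>>> apply_moves(
  plan=[
    {"tx": 0, "ty": 0, "tz": 0, "yaw": 0, "grip": -0.6},
    {"tx": 0, "ty": 0, "tz": -0.01, "yaw": 0, "grip": -0.6},
    {"tx": 0, "ty": 0, "tz": -0.04, "yaw": 0, "grip": -0.6},
    {"tx": 0, "ty": 0, "tz": -0.08, "yaw": 0, "grip": -0.6},
    {"tx": 0, "ty": 0, "tz": -0.089, "yaw": 0, "grip": -0.6},
  ],
)

```text
time: 3.32
tool_pos: [0.6315, 0.2, 0.1232]
tool_rot: [3.14, 0.005, -3.141]
contact_force: [-0.5, -0.7, -1.9]
opening: 0.0291
```

```bash
python3 - <<'E'
from h import *
for n in("top","scene"):
    p,d=robot.read_camera(n)
    u,v=proj([.62,.17,.05],n).astype(int); b=p[max(0,v-70):v+70,max(0,u-90):u+90,::-1]
    cv2.imwrite(f"pics/g2{n}.png",cv2.resize(b,None,fx=4,fy=4))
calc(.434,.013,.12,np.pi); print(robot.observe()["opening"])
E
```

```text
from [0.6304 0.1997 0.1208] t 3.425 rot [ 3.1412e+00  1.5000e-03 -3.1415e+00] -> tx ty tz yaw [ 0.1964 -0.1867  0.0005] 0.0001
0.029279422498290953
```

View pics/g2scene.png

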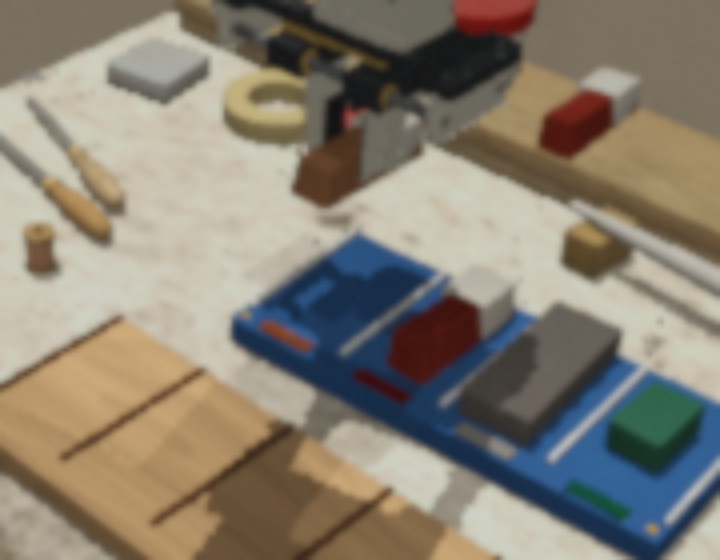

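>>> apply_moves(
  plan=[
    {"tx": 0.04, "ty": -0.037, "tz": 0, "yaw": 0, "grip": -0.6},
    {"tx": 0.08, "ty": -0.074, "tz": 0, "yaw": 0.022, "grip": -0.6},
    {"tx": 0.12, "ty": -0.111, "tz": 0, "yaw": 0.022, "grip": -0.6},
    {"tx": 0.16, "ty": -0.148, "tz": 0, "yaw": 0.022, "grip": -0.6},
    {"tx": 0.202, "ty": -0.1864, "tz": 0, "yaw": 0.022, "grip": -0.6},
    {"tx": 0.202, "ty": -0.1864, "tz": 0.04, "yaw": 0.022, "grip": -0.6},
    {"tx": 0.202, "ty": -0.1864, "tz": 0.07, "yaw": 0.022, "grip": -0.6},
    {"tx": 0.202, "ty": -0.1864, "tz": 0.08, "yaw": 0.022, "grip": -0.6},
  ],
)

```text
time: 4.42
tool_pos: [0.426, 0.0134, 0.0379]
tool_rot: [3.141, -0.005, 3.119]
contact_force: [0.4, 0.7, -1.3]
opening: 0.0292
```

```bash
python3 - <<'E'
from h import *
for n in("top","scene"):
    p,d=robot.read_camera(n)
    u,v=proj([.43,.03,.03],n).astype(int); b=p[max(0,v-70):v+70,max(0,u-90):u+90,::-1]
    cv2.imwrite(f"pics/g3{n}.png",cv2.resize(b,None,fx=4,fy=4))
calc(.428,.0131,.031,np.pi-.022); print(robot.observe()["opening"])
E
```

```text
from [0.427  0.0134 0.0389] t 4.525 rot [ 3.1411 -0.0035  3.1197] -> tx ty tz yaw [-0.001  -0.0003  0.0079] 0.0001
0.029322667399041057
```

View pics/g3scene.png

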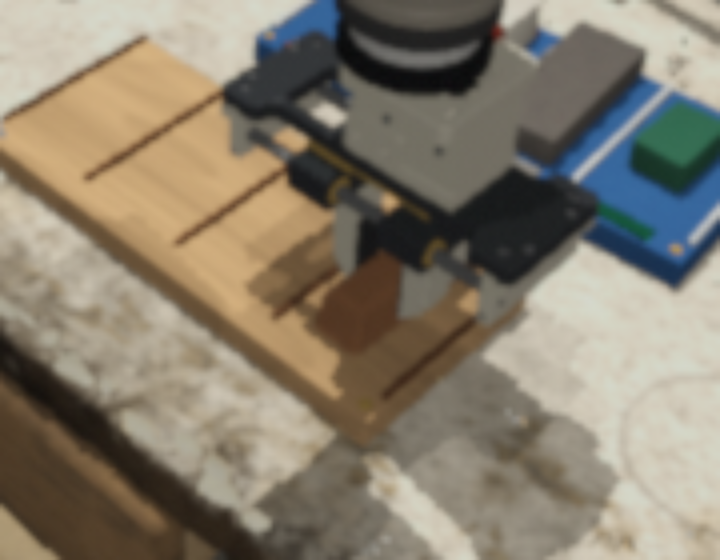

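View pics/g3top.png

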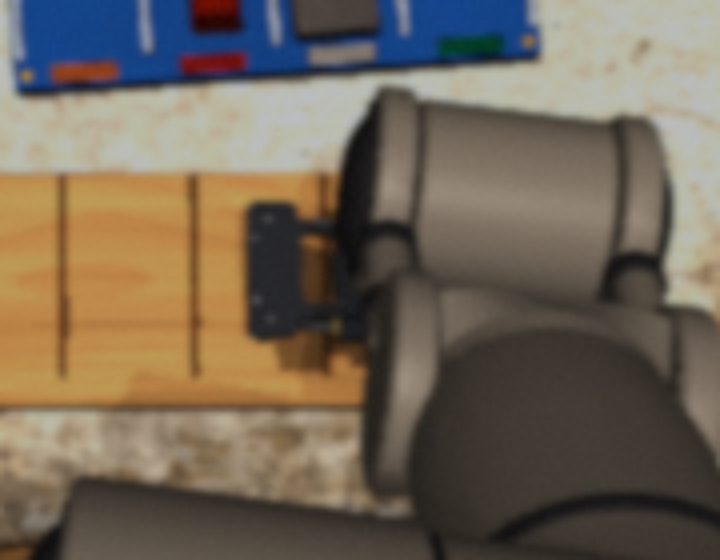

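>>> apply_moves(
  plan=[
    {"tx": 0, "ty": 0, "tz": 0.005, "yaw": 0, "grip": -0.6},
    {"tx": 0, "ty": 0, "tz": 0.0085, "yaw": 0, "grip": -0.6},
    {"tx": 0, "ty": 0, "tz": 0.0085, "yaw": 0, "grip": -0.6},
    {"tx": 0, "ty": 0, "tz": 0.0085, "yaw": 0, "grip": 0.2},
    {"tx": 0, "ty": 0, "tz": 0.0085, "yaw": 0, "grip": 0.2},
    {"tx": 0, "ty": 0, "tz": 0.0085, "yaw": 0, "grip": 0.2},
    {"tx": 0, "ty": 0, "tz": -0.03, "yaw": 0, "grip": 0.2},
    {"tx": 0, "ty": 0, "tz": -0.08, "yaw": 0, "grip": 0.2},
  ],
)

```text
time: 5.52
tool_pos: [0.4273, 0.0133, 0.1204]
tool_rot: [3.141, -0.003, 3.119]
contact_force: [0.2, -0.3, 0.7]
opening: 0.0551
```

```bash
python3 - <<'E'
from h import *
calc(.642,-.0335,.12,np.pi); print(robot.observe()["opening"])
E
```

```text
from [0.4273 0.0133 0.1204] t 5.525 rot [ 3.1411e+00 -2.9000e-03  3.1195e+00] -> tx ty tz yaw [-2.157e-01 -4.200e-02 -2.000e-04] -0.0221
0.05512381902825108
```

>>> apply_moves(
  plan=[
    {"tx": -0.055, "ty": -0.01, "tz": 0, "yaw": 0, "grip": 0.2},
    {"tx": -0.11, "ty": -0.02, "tz": 0, "yaw": -0.022, "grip": 0.2},
    {"tx": -0.165, "ty": -0.03, "tz": 0, "yaw": -0.022, "grip": 0.2},
    {"tx": -0.214, "ty": -0.0424, "tz": 0, "yaw": -0.022, "grip": 0.2},
    {"tx": -0.214, "ty": -0.0424, "tz": 0.0, "yaw": -0.022, "grip": 0.2},
    {"tx": -0.214, "ty": -0.0424, "tz": 0.03, "yaw": -0.022, "grip": 0.2},
  ],
)

```text
time: 6.28
tool_pos: [0.6422, -0.034, 0.0914]
tool_rot: [-3.141, 0.004, 3.142]
contact_force: [-0.0, -0.1, -0.7]
opening: 0.0551
```

```bash
python3 - <<'E'
from h import *
for n in("top","scene"):
    p,d=robot.read_camera(n)
    u,v=proj([.6,.0,.03],n).astype(int); b=p[max(0,v-60):v+80,max(0,u-90):u+90,::-1]
    cv2.imwrite(f"pics/g4{n}.png",cv2.resize(b,None,fx=4,fy=4))
calc(.641,-.034,.031,np.pi); print(robot.observe()["opening"])
E
```

```text
from [ 0.6381 -0.0333  0.0868] t 6.375 rot [ 3.1402 -0.0074 -3.1415] -> tx ty tz yaw [-0.0034 -0.0008  0.0558] 0.0
0.05499113816607162
```

View pics/g4scene.png

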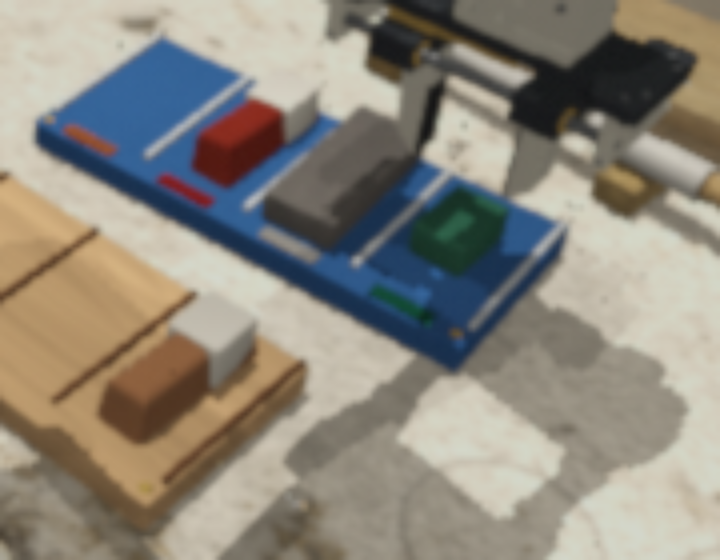

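View pics/g4top.png

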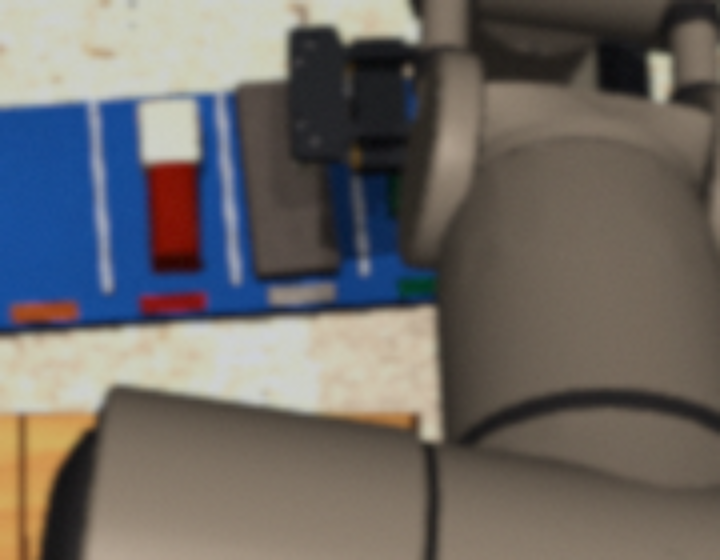

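>>> apply_moves(
  plan=[
    {"tx": 0, "ty": 0, "tz": 0.03, "yaw": 0, "grip": 0.2},
    {"tx": 0, "ty": 0, "tz": 0.0595, "yaw": 0, "grip": 0.2},
    {"tx": 0, "ty": 0, "tz": 0.0595, "yaw": 0, "grip": 0.2},
    {"tx": 0, "ty": 0, "tz": 0.0595, "yaw": 0, "grip": 0.2},
    {"tx": 0, "ty": 0, "tz": 0.0595, "yaw": 0, "grip": -0.6},
    {"tx": 0, "ty": 0, "tz": 0.0595, "yaw": 0, "grip": -0.6},
    {"tx": 0, "ty": 0, "tz": 0.0595, "yaw": 0, "grip": -0.6},
    {"tx": 0, "ty": 0, "tz": 0.0595, "yaw": 0, "grip": -0.6},
  ],
)

```text
time: 7.38
tool_pos: [0.6416, -0.034, 0.0316]
tool_rot: [-3.141, 0.001, -3.142]
contact_force: [-1.0, -1.0, 6.3]
opening: 0.0367
```

>>> apply_moves(
  plan=[
    {"tx": 0, "ty": 0, "tz": -0.01, "yaw": 0, "grip": -0.6},
    {"tx": 0, "ty": 0, "tz": -0.04, "yaw": 0, "grip": -0.6},
    {"tx": 0, "ty": 0, "tz": -0.0895, "yaw": 0, "grip": -0.6},
    {"tx": 0, "ty": 0, "tz": -0.0895, "yaw": 0, "grip": -0.6},
  ],
)

```text
time: 7.88
tool_pos: [0.6436, -0.0342, 0.1249]
tool_rot: [-3.14, 0.009, -3.142]
contact_force: [0.3, 0.4, -1.0]
opening: 0.0369
```

```bash
python3 - <<'E'
from h import *
calc(.4393,.247,.12,np.pi-.022); print(robot.observe()["opening"])
E
```

```text
from [ 0.6436 -0.0342  0.1249] t 7.875 rot [-3.1403  0.0085 -3.1415] -> tx ty tz yaw [0.2043 0.2813 0.0028] 0.0221
0.036910774236334966
```

>>> apply_moves(
  plan=[
    {"tx": 0.033, "ty": 0.045, "tz": 0, "yaw": 0, "grip": -0.6},
    {"tx": 0.066, "ty": 0.09, "tz": 0, "yaw": 0.022, "grip": -0.6},
    {"tx": 0.1, "ty": 0.14, "tz": 0, "yaw": 0.022, "grip": -0.6},
    {"tx": 0.135, "ty": 0.19, "tz": 0, "yaw": 0.022, "grip": -0.6},
    {"tx": 0.17, "ty": 0.24, "tz": 0, "yaw": 0.022, "grip": -0.6},
    {"tx": 0.202, "ty": 0.281, "tz": 0.0, "yaw": 0.022, "grip": -0.6},
    {"tx": 0.202, "ty": 0.281, "tz": 0.04, "yaw": 0.022, "grip": -0.6},
    {"tx": 0.202, "ty": 0.281, "tz": 0.075, "yaw": 0.022, "grip": -0.6},
  ],
)

```text
time: 8.88
tool_pos: [0.4379, 0.2477, 0.0438]
tool_rot: [-3.141, -0.001, 3.121]
contact_force: [0.0, 0.4, -2.0]
opening: 0.0367
```

>>> apply_moves(
  plan=[
    {"tx": 0, "ty": 0, "tz": 0.007, "yaw": 0, "grip": -0.6},
    {"tx": 0, "ty": 0, "tz": 0.014, "yaw": 0, "grip": -0.6},
    {"tx": 0, "ty": 0, "tz": 0.014, "yaw": 0, "grip": -0.6},
    {"tx": 0, "ty": 0, "tz": 0.014, "yaw": 0, "grip": 0.2},
    {"tx": 0, "ty": 0, "tz": 0.014, "yaw": 0, "grip": 0.2},
    {"tx": 0, "ty": 0, "tz": 0.014, "yaw": 0, "grip": 0.2},
    {"tx": 0, "ty": 0, "tz": -0.03, "yaw": 0, "grip": 0.2},
    {"tx": 0, "ty": 0, "tz": -0.075, "yaw": 0, "grip": 0.2},
  ],
)

```text
time: 9.88
tool_pos: [0.4388, 0.2469, 0.1209]
tool_rot: [-3.141, -0.001, 3.12]
contact_force: [0.4, 0.4, -0.5]
opening: 0.0551
```

```bash
python3 - <<'E'
from h import *
calc(.6385,.044,.12,np.pi+.07); print(robot.observe()["opening"])
p,d=robot.read_camera("top")
o=ortho(p,"top",.045,.34,.72,-.1,.3,.0007);cv2.imwrite("pics/o2.png",o[:,:,::-1])
E
```

```text
from [0.4388 0.2469 0.1209] t 9.875 rot [-3.1411e+00 -1.3000e-03  3.1195e+00] -> tx ty tz yaw [-0.2042 -0.1985  0.0007] -0.0921
0.05514212674092391
```

View pics/o2.png

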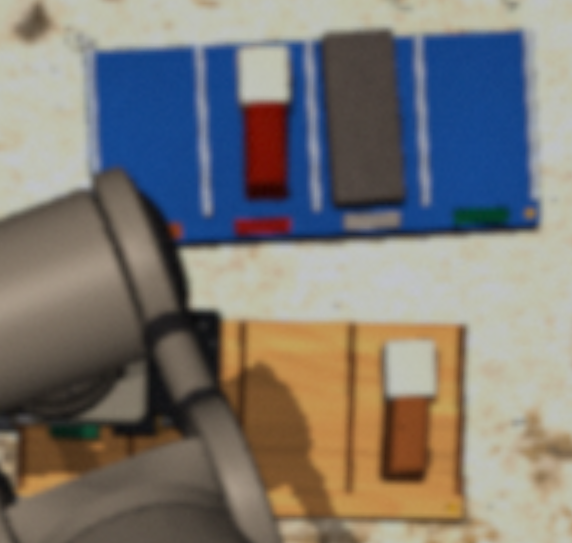

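>>> apply_moves(
  plan=[
    {"tx": -0.04, "ty": -0.04, "tz": 0, "yaw": -0.05, "grip": 0.3},
    {"tx": -0.08, "ty": -0.08, "tz": 0, "yaw": -0.092, "grip": 0.3},
    {"tx": -0.12, "ty": -0.12, "tz": 0, "yaw": -0.092, "grip": 0.3},
    {"tx": -0.16, "ty": -0.16, "tz": 0, "yaw": -0.092, "grip": 0.3},
    {"tx": -0.2034, "ty": -0.1996, "tz": 0, "yaw": -0.092, "grip": 0.3},
    {"tx": -0.2034, "ty": -0.1996, "tz": 0, "yaw": -0.092, "grip": 0.3},
    {"tx": -0.2034, "ty": -0.1996, "tz": 0.03, "yaw": -0.092, "grip": 0.3},
    {"tx": -0.2034, "ty": -0.1996, "tz": 0.05, "yaw": -0.092, "grip": 0.3},
  ],
)

```text
time: 10.92
tool_pos: [0.6369, 0.0438, 0.0688]
tool_rot: [3.141, -0.002, -3.071]
contact_force: [1.0, 0.1, 0.0]
opening: 0.0599
```

>>> apply_moves(
  plan=[
    {"tx": 0, "ty": 0, "tz": 0, "yaw": 0, "grip": 0.3},
  ],
)

```text
time: 11.05
tool_pos: [0.6363, 0.0439, 0.0684]
tool_rot: [3.141, -0.004, -3.071]
contact_force: [0.7, 0.4, 0.2]
opening: 0.0597
```

```bash
python3 - <<'E'
from h import *
for n in("top","scene"):
    p,d=robot.read_camera(n)
    u,v=proj([.6,.05,.03],n).astype(int); b=p[max(0,v-60):v+80,max(0,u-90):u+90,::-1]
    cv2.imwrite(f"pics/g5{n}.png",cv2.resize(b,None,fx=4,fy=4))
    if n=="top": 
        o=ortho(p,"top",.022,.34,.72,-.1,.3,.0007);cv2.imwrite("pics/o3.png",o[:,:,::-1])
calc(.638,.043,.0305,np.pi+.07); print(robot.observe()["opening"])
E
```

```text
from [0.6381 0.0436 0.0708] t 11.15 rot [ 3.1415e+00  5.0000e-04 -3.0710e+00] -> tx ty tz yaw [ 0.0002 -0.0006  0.0403] 0.0006
0.059910253648045975
```

View pics/g5scene.png

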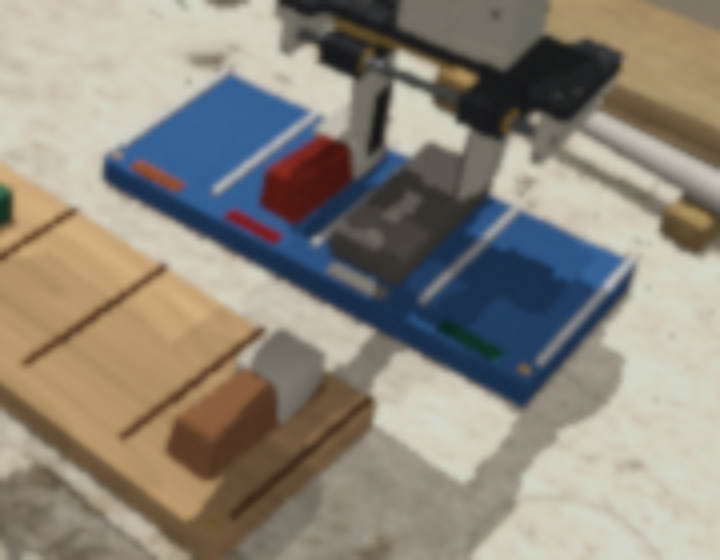

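View pics/o3.png

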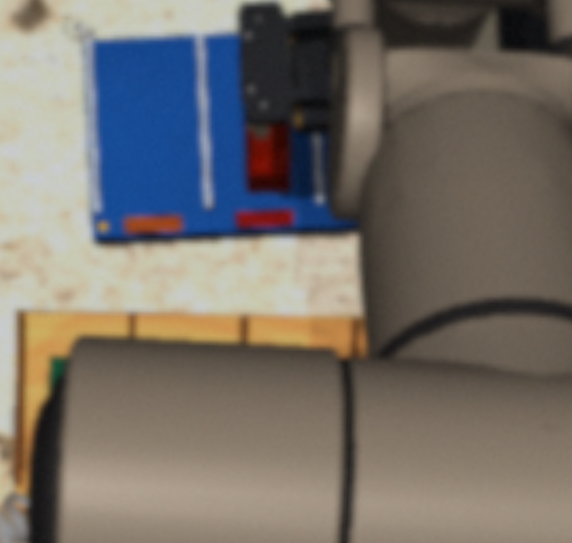

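>>> apply_moves(
  plan=[
    {"tx": 0, "ty": 0, "tz": 0.01, "yaw": 0, "grip": 0.3},
    {"tx": 0, "ty": 0, "tz": 0.02, "yaw": 0, "grip": 0.3},
    {"tx": 0, "ty": 0, "tz": 0.025, "yaw": 0, "grip": 0.3},
    {"tx": 0, "ty": 0, "tz": 0.025, "yaw": 0, "grip": 0.3},
  ],
)

```text
time: 11.65
tool_pos: [0.6378, 0.0431, 0.0445]
tool_rot: [3.141, -0.001, -3.072]
contact_force: [-0.2, -0.2, 0.8]
opening: 0.0599
```

>>> apply_moves(
  plan=[
    {"tx": 0, "ty": 0, "tz": 0.007, "yaw": 0, "grip": 0.3},
    {"tx": 0, "ty": 0, "tz": 0.0145, "yaw": 0, "grip": 0.3},
    {"tx": 0, "ty": 0, "tz": 0.0145, "yaw": 0, "grip": 0.3},
    {"tx": 0, "ty": 0, "tz": 0.0145, "yaw": 0, "grip": -0.3},
    {"tx": 0, "ty": 0, "tz": 0.0145, "yaw": 0, "grip": -0.3},
    {"tx": 0, "ty": 0, "tz": 0.0145, "yaw": 0, "grip": -0.3},
    {"tx": 0, "ty": 0, "tz": 0.0145, "yaw": 0, "grip": -0.3},
  ],
)

```text
time: 12.52
tool_pos: [0.6382, 0.0431, 0.0308]
tool_rot: [3.142, 0.0, -3.072]
contact_force: [0.2, -0.9, 0.3]
opening: 0.0498
```

>>> apply_moves(
  plan=[
    {"tx": 0, "ty": 0, "tz": -0.01, "yaw": 0, "grip": -0.3},
    {"tx": 0, "ty": 0, "tz": -0.04, "yaw": 0, "grip": -0.3},
    {"tx": 0, "ty": 0, "tz": -0.0895, "yaw": 0, "grip": -0.3},
    {"tx": 0, "ty": 0, "tz": -0.0895, "yaw": 0, "grip": -0.3},
  ],
)

```text
time: 13.02
tool_pos: [0.6408, 0.0429, 0.1254]
tool_rot: [-3.14, 0.009, -3.072]
contact_force: [0.1, 0.4, -1.6]
opening: 0.0494
```

```bash
python3 - <<'E'
from h import *
calc(.4376,.1691,.12,np.pi-.022); print(robot.observe()["opening"])
p,d=robot.read_camera("scene")
u,v=proj([.6,.05,.06],"scene").astype(int); b=p[max(0,v-70):v+70,max(0,u-90):u+90,::-1]
cv2.imwrite(f"pics/g6.png",cv2.resize(b,None,fx=4,fy=4))
E
```

```text
from [0.6408 0.0429 0.1254] t 13.025 rot [-3.1405  0.0094 -3.0715] -> tx ty tz yaw [0.1939 0.1401 0.0035] 0.0921
0.04937049385070048
```

View pics/g6.png

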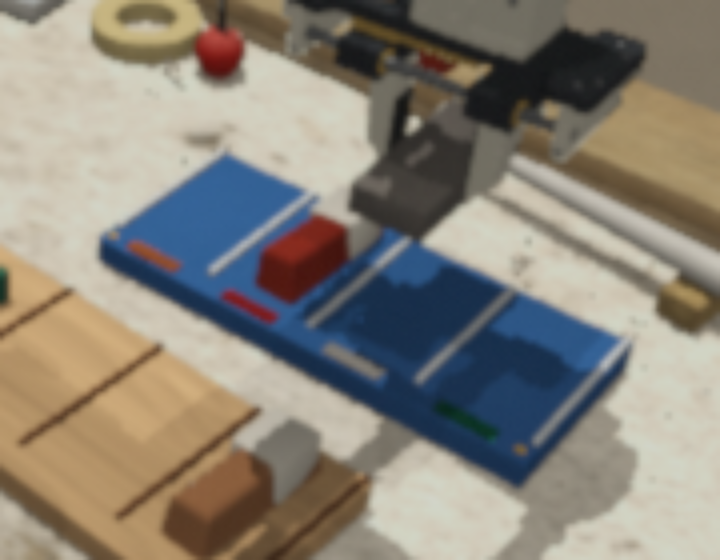

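>>> apply_moves(
  plan=[
    {"tx": 0.04, "ty": 0.029, "tz": 0, "yaw": 0, "grip": -0.3},
    {"tx": 0.08, "ty": 0.058, "tz": 0, "yaw": 0.04, "grip": -0.3},
    {"tx": 0.12, "ty": 0.088, "tz": 0, "yaw": 0.092, "grip": -0.3},
    {"tx": 0.16, "ty": 0.117, "tz": 0, "yaw": 0.092, "grip": -0.3},
    {"tx": 0.1911, "ty": 0.1398, "tz": 0, "yaw": 0.092, "grip": -0.3},
    {"tx": 0.1911, "ty": 0.1398, "tz": 0.0, "yaw": 0.092, "grip": -0.3},
    {"tx": 0.1911, "ty": 0.1398, "tz": 0.04, "yaw": 0.092, "grip": -0.3},
    {"tx": 0.1911, "ty": 0.1398, "tz": 0.075, "yaw": 0.092, "grip": -0.3},
  ],
)

```text
time: 14.08
tool_pos: [0.4382, 0.1688, 0.0438]
tool_rot: [-3.142, 0.0, 3.119]
contact_force: [-0.1, -0.3, -1.0]
opening: 0.0496
```

>>> apply_moves(
  plan=[
    {"tx": 0, "ty": 0, "tz": 0.0, "yaw": 0, "grip": -0.3},
    {"tx": 0, "ty": 0, "tz": 0.007, "yaw": 0, "grip": -0.3},
    {"tx": 0, "ty": 0, "tz": 0.014, "yaw": 0, "grip": -0.3},
    {"tx": 0, "ty": 0, "tz": 0.014, "yaw": 0, "grip": -0.3},
  ],
)

```text
time: 14.58
tool_pos: [0.4378, 0.1691, 0.0313]
tool_rot: [3.141, 0.0, 3.12]
contact_force: [0.3, 0.1, -0.7]
opening: 0.0494
```

```bash
python3 - <<'E'
from h import *
calc(.4376,.1691,.031,np.pi-.022); print(robot.observe()["opening"])
p,d=robot.read_camera("scene")
u,v=proj([.43,.15,.03],"scene").astype(int); b=p[max(0,v-70):v+70,max(0,u-90):u+90,::-1]
cv2.imwrite(f"pics/g7.png",cv2.resize(b,None,fx=4,fy=4))
E
```

```text
from [0.4378 0.1691 0.0313] t 14.575 rot [3.1415e+00 3.0000e-04 3.1196e+00] -> tx ty tz yaw [ 0.0002 -0.      0.0003] -0.0
0.04939909226375704
```

View pics/g7.png

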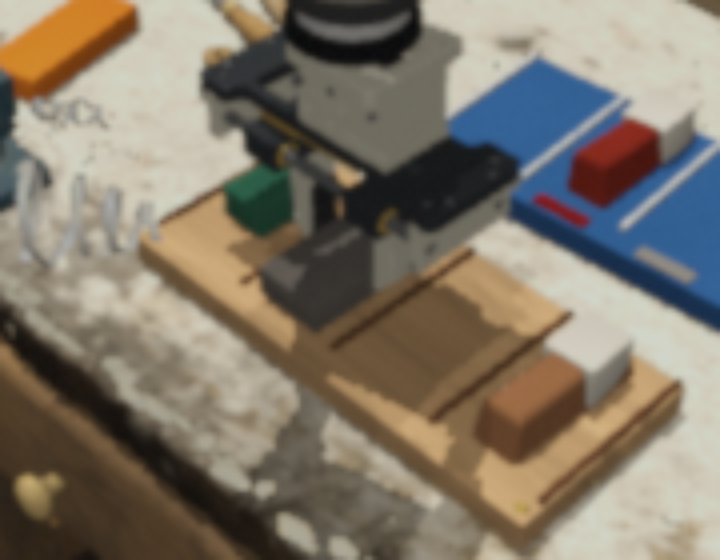

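>>> apply_moves(
  plan=[
    {"tx": 0, "ty": 0, "tz": 0.0, "yaw": 0, "grip": 0.3},
    {"tx": 0, "ty": 0, "tz": 0.0, "yaw": 0, "grip": 0.3},
    {"tx": 0, "ty": 0, "tz": 0, "yaw": 0, "grip": 0.3},
    {"tx": 0, "ty": 0, "tz": -0.03, "yaw": 0, "grip": 0.3},
    {"tx": 0, "ty": 0, "tz": -0.089, "yaw": 0, "grip": 0.3},
    {"tx": 0, "ty": 0, "tz": -0.089, "yaw": 0, "grip": 0.3},
  ],
)

```text
time: 15.38
tool_pos: [0.4403, 0.1698, 0.124]
tool_rot: [3.14, 0.008, 3.12]
contact_force: [1.1, -0.1, -0.6]
opening: 0.0594
```

```bash
python3 - <<'E'
from h import *
calc(.632,.115,.12,np.pi); print(robot.observe()["opening"])
p,d=robot.read_camera("top")
o=ortho(p,"top",.054,.34,.72,-.1,.3,.0007);cv2.imwrite("pics/o4.png",o[:,:,::-1])
E
```

```text
from [0.4403 0.1698 0.124 ] t 15.375 rot [3.1396 0.0085 3.1197] -> tx ty tz yaw [-0.1928 -0.0506  0.0056] -0.0219
0.05944792889648943
```

View pics/o4.png

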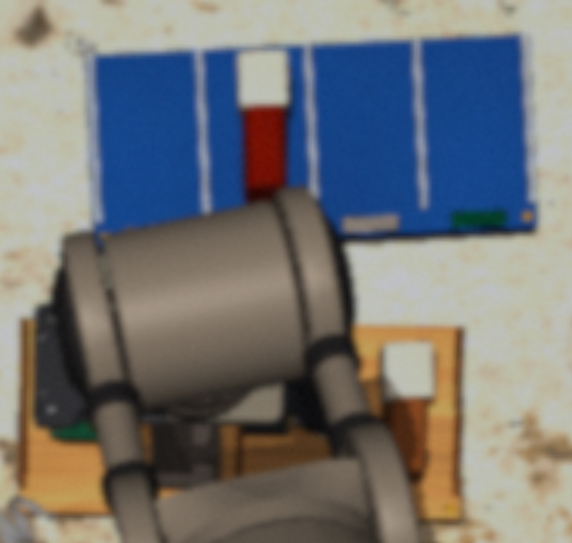

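>>> apply_moves(
  plan=[
    {"tx": -0.055, "ty": -0.014, "tz": 0, "yaw": 0, "grip": 0.3},
    {"tx": -0.11, "ty": -0.028, "tz": 0, "yaw": -0.022, "grip": 0.3},
    {"tx": -0.16, "ty": -0.041, "tz": 0, "yaw": -0.022, "grip": 0.3},
    {"tx": -0.1956, "ty": -0.0498, "tz": 0, "yaw": -0.022, "grip": 0.3},
    {"tx": -0.1956, "ty": -0.0498, "tz": 0, "yaw": -0.022, "grip": 0.3},
    {"tx": -0.1956, "ty": -0.0498, "tz": 0.04, "yaw": -0.022, "grip": 0.3},
    {"tx": -0.1956, "ty": -0.0498, "tz": 0.075, "yaw": -0.022, "grip": 0.3},
    {"tx": -0.1956, "ty": -0.0498, "tz": 0.089, "yaw": -0.022, "grip": 0.3},
  ],
)

```text
time: 16.42
tool_pos: [0.6293, 0.1154, 0.0281]
tool_rot: [-3.141, -0.006, -3.141]
contact_force: [0.4, 0.1, 0.8]
opening: 0.0599
```

>>> apply_moves(
  plan=[
    {"tx": 0, "ty": 0, "tz": 0, "yaw": 0, "grip": 0.3},
    {"tx": 0, "ty": 0, "tz": 0, "yaw": 0, "grip": -0.6},
    {"tx": 0, "ty": 0, "tz": 0, "yaw": 0, "grip": -0.6},
    {"tx": 0, "ty": 0, "tz": 0, "yaw": 0, "grip": -0.6},
    {"tx": 0, "ty": 0, "tz": 0, "yaw": 0, "grip": -0.6},
    {"tx": 0, "ty": 0, "tz": -0.01, "yaw": 0, "grip": -0.6},
    {"tx": 0, "ty": 0, "tz": -0.04, "yaw": 0, "grip": -0.6},
    {"tx": 0, "ty": 0, "tz": -0.089, "yaw": 0, "grip": -0.6},
  ],
)

```text
time: 17.42
tool_pos: [0.6308, 0.115, 0.1196]
tool_rot: [-3.141, -0.004, 3.142]
contact_force: [0.7, -0.1, -0.1]
opening: 0.0293
```

```bash
python3 - <<'E'
from h import *
calc(.4358,.0911,.12,np.pi-.022); print(robot.observe()["opening"])
p,d=robot.read_camera("scene")
u,v=proj([.6,.1,.08],"scene").astype(int); b=p[max(0,v-70):v+70,max(0,u-90):u+90,::-1]
cv2.imwrite(f"pics/g8.png",cv2.resize(b,None,fx=4,fy=4))
# brown check in top view
p,d=robot.read_camera("top")
o=ortho(p,"top",.054,.34,.72,-.1,.3,.0007);cv2.imwrite("pics/o5.png",o[:,:,::-1])
E
```

```text
from [0.6308 0.115  0.1196] t 17.425 rot [-3.1414 -0.0044  3.1415] -> tx ty tz yaw [ 0.195  -0.0239  0.0004] 0.0219
0.0293261271537259
```

View pics/g8.png

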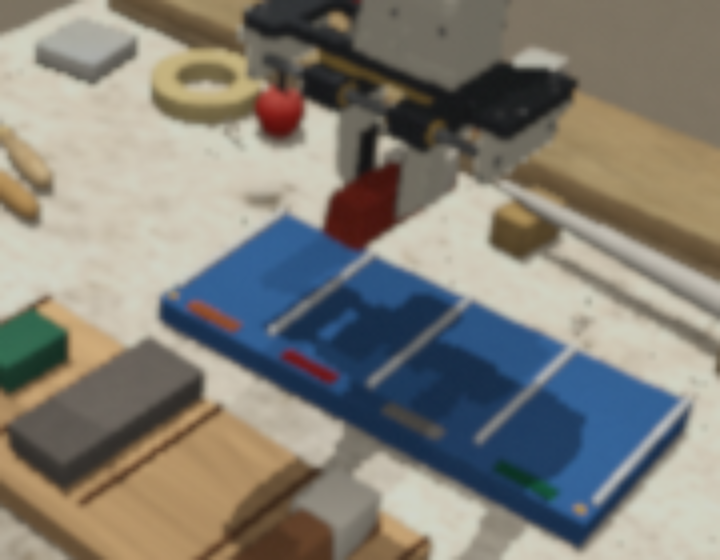

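View pics/o5.png

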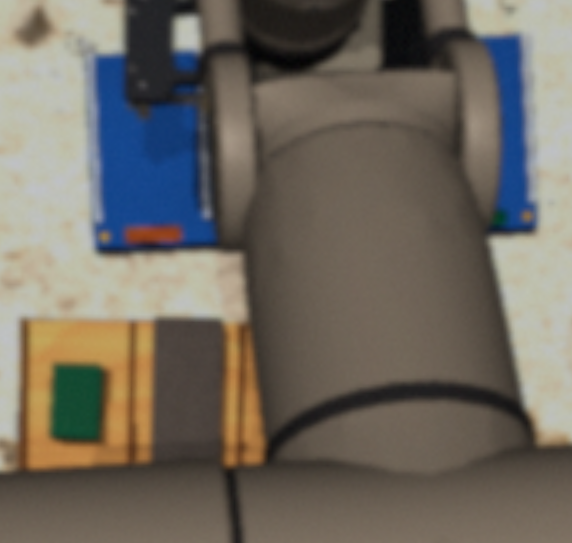

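>>> apply_moves(
  plan=[
    {"tx": 0.055, "ty": -0.006, "tz": 0, "yaw": 0, "grip": -0.6},
    {"tx": 0.11, "ty": -0.013, "tz": 0, "yaw": 0.022, "grip": -0.6},
    {"tx": 0.16, "ty": -0.019, "tz": 0, "yaw": 0.022, "grip": -0.6},
    {"tx": 0.2012, "ty": -0.0239, "tz": 0, "yaw": 0.022, "grip": -0.6},
    {"tx": 0.2012, "ty": -0.0239, "tz": 0, "yaw": 0.022, "grip": -0.6},
    {"tx": 0.2012, "ty": -0.0239, "tz": 0.04, "yaw": 0.022, "grip": -0.6},
    {"tx": 0.2012, "ty": -0.0239, "tz": 0.075, "yaw": 0.022, "grip": -0.6},
    {"tx": 0.2012, "ty": -0.0239, "tz": 0.08, "yaw": 0.022, "grip": -0.6},
  ],
)

```text
time: 18.52
tool_pos: [0.4303, 0.0911, 0.0385]
tool_rot: [-3.141, -0.004, 3.119]
contact_force: [-0.5, 0.3, -1.0]
opening: 0.0295
```

>>> apply_moves(
  plan=[
    {"tx": 0, "ty": 0, "tz": 0.005, "yaw": 0, "grip": -0.6},
    {"tx": 0, "ty": 0, "tz": 0.0085, "yaw": 0, "grip": -0.6},
    {"tx": 0, "ty": 0, "tz": 0.0085, "yaw": 0, "grip": -0.6},
    {"tx": 0, "ty": 0, "tz": 0.0085, "yaw": 0, "grip": 0.2},
    {"tx": 0, "ty": 0, "tz": 0.0085, "yaw": 0, "grip": 0.2},
    {"tx": 0, "ty": 0, "tz": 0.0085, "yaw": 0, "grip": 0.2},
    {"tx": 0, "ty": 0, "tz": -0.03, "yaw": 0, "grip": 0.2},
    {"tx": 0, "ty": 0, "tz": -0.08, "yaw": 0, "grip": 0.2},
  ],
)

```text
time: 19.52
tool_pos: [0.4301, 0.0911, 0.1205]
tool_rot: [-3.142, -0.003, 3.12]
contact_force: [1.4, -0.7, 0.3]
opening: 0.0549
```

>>> apply_moves(
  plan=[
    {"tx": -0.06, "ty": 0.06, "tz": -0.03, "yaw": 0, "grip": 0.2},
    {"tx": -0.1, "ty": 0.1, "tz": -0.06, "yaw": 0, "grip": 0.2},
    {"tx": -0.1, "ty": 0.14, "tz": -0.08, "yaw": 0, "grip": 0.2},
    {"tx": -0.1, "ty": 0.19, "tz": -0.1, "yaw": 0, "grip": 0.2},
    {"tx": -0.08, "ty": 0.24, "tz": -0.12, "yaw": 0, "grip": 0.2},
    {"tx": -0.06, "ty": 0.29, "tz": -0.12, "yaw": 0, "grip": 0.2},
    {"tx": -0.03, "ty": 0.34, "tz": -0.12, "yaw": 0, "grip": 0.2},
    {"tx": 0, "ty": 0.38, "tz": -0.12, "yaw": 0, "grip": 0.2},
  ],
)

```text
time: 20.52
tool_pos: [0.438, 0.4728, 0.2398]
tool_rot: [-3.142, -0.0, 3.12]
contact_force: [1.0, -0.1, -0.1]
opening: 0.0551
```

```bash
python3 - <<'E'
from h import *
print(robot.observe()["tool_pos"])
p,d=robot.read_camera("top");np.savez("end.npz",p=p,d=d)
for z in(22,45,54):
    o=ortho(p,"top",z/1000,.34,.52,-.05,.31,.0005);cv2.imwrite(f"pics/e{z}.png",o[:,:,::-1])
p,d=robot.read_camera("scene");cv2.imwrite("pics/es.png",p[:,:,::-1])
E
```

```text
[0.43802259 0.47278745 0.23980818]
```

View pics/e54.png

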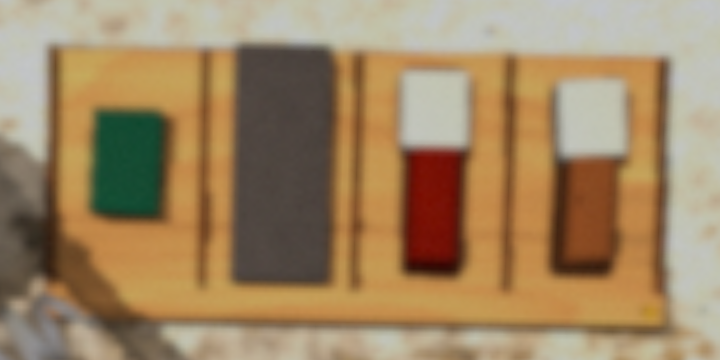

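View pics/e45.png

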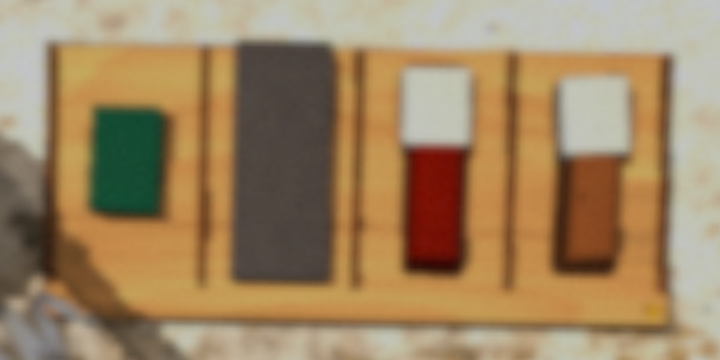

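View pics/es.png

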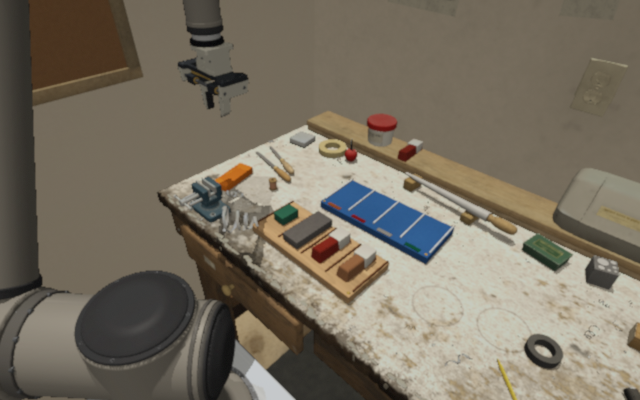

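```bash
python3 - <<'E'
from h import *
f=np.load("end.npz");W=pts(f["d"],"top")
for n,x,y,hl,hw,zt in(("brown",.434,.013,.035,.009,.055),("red",.436,.091,.038,.009,.054),("grey",.4376,.169,.05,.02,.044),("green",.439,.247,.02,.013,.046)):
    P=W.reshape(-1,3);m=(abs(P[:,0]-x)<hl)&(abs(P[:,1]-y)<hw)&(P[:,2]>.03)&(P[:,2]<.07);Q=P[m]
    a,*_=np.linalg.lstsq(np.c_[Q[:,0]-x,Q[:,1]-y,np.ones(len(Q))],Q[:,2],rcond=None);print(n,m.sum(),a.round(4),"top expected",zt)
for n,z in(("red",.038),("brown",.0385),("grey",.033),("green",.034)):
    r=robot.tip_of(f"bar_{n}_center","top");print(n,[(round(q["confidence"],2),ray(q["pixel"],"top",z).round(4)) for q in r[:2]])
E
```

```text
brown 229 [ 0.0384 -0.0183  0.0522] top expected 0.055
red 248 [-0.0204 -0.1093  0.0517] top expected 0.054
grey 724 [-0.004  -0.0048  0.0443] top expected 0.044
green 191 [-0.0145 -0.0006  0.0461] top expected 0.046
red []
brown [(0.9, array([0.4278, 0.0212, 0.0385])), (0.24, array([0.5637, 0.1287, 0.0385]))]
grey [(0.92, array([0.4416, 0.1603, 0.033 ]))]
green [(0.66, array([0.4328, 0.2369, 0.034 ]))]
```

View pics/e22.png

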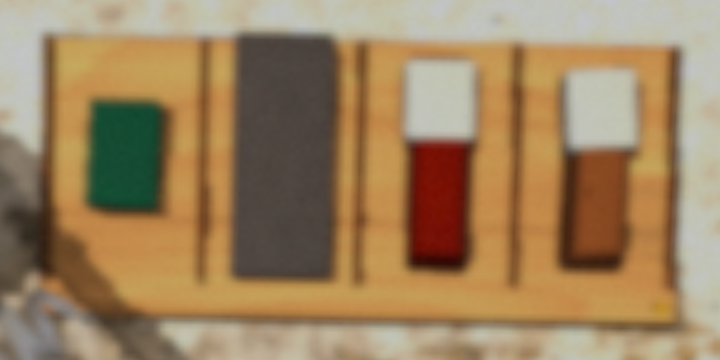

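```bash
python3 - <<'E'
from h import *
def fit(W,x,y,hl,hw):
    P=W.reshape(-1,3);m=(abs(P[:,0]-x)<hl)&(abs(P[:,1]-y)<hw)&(P[:,2]>.03)&(P[:,2]<.07);Q=P[m]
    a,*_=np.linalg.lstsq(np.c_[Q[:,0]-x,Q[:,1]-y,np.ones(len(Q))],Q[:,2],rcond=None);return a.round(3)
ds=[robot.read_camera("top")[1] for _ in range(12)]
ds=np.array(ds);d=np.median(ds,0).astype(float);print("frame noise",ds.std(0)[150:160,300:310].mean())
for n,x,y in(("brown",.434,.013),("red",.436,.092)): print(n,[fit(pts(d,"top"),x,y,.035,w) for w in(.008,.010)])
d0=np.load("top0.npz")["d"]
for n,x,y in(("brown",.636,.1995),("red",.637,.115)): print("start",n,[fit(pts(d0,"top"),x,y,.035,w) for w in(.008,.010)])
E
```

```text
frame noise 0.020043945
brown [array([0.034, 0.013, 0.052]), array([0.035, 0.011, 0.052])]
red [array([-0.031, -0.082,  0.052]), array([-0.03 , -0.079,  0.052])]
start brown [array([0.021, 0.008, 0.052]), array([0.028, 0.024, 0.052])]
start red [array([-0.023, -0.116,  0.051]), array([-0.021, -0.089,  0.051])]
```

```bash
python3 - <<'E'
from h import *
print(robot.observe()["time"],robot.hand_in())
E
```

```text
the job is handed in; nothing more can be done
21.425 None
```

I moved all four bars to the wooden rack in reverse order and handed the job in at 21.4 s. The interface gives no verdict.

From left to right, the wooden rack now holds green, grey, red and brown. They started as brown, red, grey, green, and that order matched the tags.

**Position:** in the last top picture, each bar's centre lies about 2 mm or less from its bay's centre, across and along. That includes the bay rails as seen in the picture.

**Tilt and height:** the depth readings put every bar at its expected height to within 3 mm. Green, grey and brown lie flat. The red bar's top appeared to slope by about 0.08 rad, but it showed the same slope in the storage rack before I touched it. I took that as its shape, not a tilt.

**Checks that disagreed or failed:** the trained network placed brown, grey and green 6–12 mm away from my measurements. I trusted the picture-to-rail measurement. It was also 7–11 mm off for these bars at the start, and the grasps based on my own values went well. The network never found the red bar, so that one rests on my measurement alone.

**Contact:** the highest tool force I saw reported was about 6 N. The arm ended clear of everything.

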